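Set out the tasting salamis, each on its own board

TASK

The three salamis for the tasting are on the wrong boards. Put the long one centred and lengthwise on the long narrow board, the short round stub centred on the round board, and the square-section log centred on the square board, parallel to its edges, parking one of them (let go) on the slate slab on the way. Set them down rather than drop them, never put them on the bare table, and do not knock over or push away the glass, the toothpick cup or the jar.

Things in the scene. Friction and masses are not known exactly. Their poses are not given: they have to be found in the camera images.
- long_salami_mid (a point): The long slender salami: firm, reddish brown with white mould spots, round, diameter 40 mm (41 mm high), 160 mm long with both ends tapered over 24 mm, 0.14 to 0.32 kg, lying level on a flattened underside so that it does not roll. The point is its centre, 21 mm above what it lies on; x runs along its length, z up. At the start it lies on the round board.
- stub_mid (a point): The short thick salami stub: same skin, round, diameter 52 mm (53 mm high), 80 mm long, one end (+x) cut flat showing the red inside, 0.14 to 0.32 kg, lying on a flattened underside. The point is its centre, 27 mm above what it lies on; x along its length, z up. At the start it lies on the square board.
- square_log_mid (a point): The pressed square-section salami log: same skin, 44 mm wide, 44 mm high, 110 mm long, 0.14 to 0.32 kg. The point is its centre, 22 mm above what it lies on; x along its length, z up. At the start it lies on the long board.
- long_board: Long narrow wooden board, 210 mm (its x) by 76 mm (its y), 16 mm thick, flat, fixed to the table. Origin at the centre of its underside, at table height; its top is 16 mm higher. Home of the long salami.
- round_board: Round wooden board, diameter 130 mm, 16 mm thick, flat, fixed. Origin at the centre of its underside, at table height. Home of the short stub.
- square_board: Square wooden board, 120 by 120 mm (edges along its x and y), 16 mm thick, flat, fixed. Origin at the centre of its underside, at table height. Home of the square log.
- slab: Dark grey slate slab, 185 mm (its x) by 105 mm (its y), 16 mm thick, flat, fixed; empty at the start: the parking place. Origin at the centre of its underside, at table height.
- glass_mid (a point): Empty drinking glass standing on the table, 54 mm wide, 75 mm high; to be left alone. The point is its centre, half-way up.
- pick_cup_mid (a point): Small white cup of toothpicks, 42 mm wide, 48 mm high (picks to about 67 mm); to be left alone. The point is its centre, half-way up.
- jar_mid (a point): Closed amber glass jar, 56 mm wide, 65 mm high; to be left alone. The point is its centre, half-way up.
Not all that is in view belongs to the job. Leave any blue look-alike of the part that bears long_salami_mid alone.

How it is judged (in metres and radians):
On the way:
1. one salami has been parked on the slate slab and let go (((horizontal distance between long_salami_mid and slab below 0.045 m and height (world z) of long_salami_mid between 0.031 and 0.043 m and angle between long_salami_mid's own z axis and vertical below 0.15 rad and linear speed of long_salami below 0.02 m/s and angular speed of long_salami below 0.2 rad/s and contact force between the fingers and long_salami below 0.3 N) or (horizontal distance between stub_mid and slab below 0.045 m and height (world z) of stub_mid between 0.037 and 0.049 m and angle between stub_mid's own z axis and vertical below 0.15 rad and linear speed of stub below 0.02 m/s and angular speed of stub below 0.2 rad/s and contact force between the fingers and stub below 0.3 N) or (horizontal distance between square_log_mid and slab below 0.045 m and height (world z) of square_log_mid between 0.032 and 0.044 m and angle between square_log_mid's own z axis and vertical below 0.15 rad and linear speed of square_log below 0.02 m/s and angular speed of square_log below 0.2 rad/s and contact force between the fingers and square_log below 0.3 N))), for 0.2 s.
At the end, for the whole second after the job is handed in: Each salami rests level and still on its own board, its centre within 15 mm of the board's centre; the long one lies within 0.2 rad of the long board's length, and the square log within 0.2 rad of parallel to the square board's edges (either way) (horizontal distance between long_salami_mid and long_board below 0.015 m and height (world z) of long_salami_mid between 0.031 and 0.043 m and angle between each of long_salami_mid, stub_mid, square_log_mid's own z axis and vertical below 0.15 rad and linear speed of each of long_salami, stub, square_log below 0.02 m/s and angular speed of each of long_salami, stub, square_log below 0.2 rad/s and horizontal distance between stub_mid and round_board below 0.015 m and height (world z) of stub_mid between 0.037 and 0.049 m and horizontal distance between square_log_mid and square_board below 0.015 m and height (world z) of square_log_mid between 0.032 and 0.044 m and angle between the x axis of long_salami_mid and the x axis of long_board, either way round below 0.2 rad and (angle between the x axis of square_log_mid and the x axis of square_board, either way round below 0.2 rad or angle between the x axis of square_log_mid and the y axis of square_board, either way round below 0.2 rad)); the robot touches nothing.
It fails at once if a salami touches down on the table top instead of a board (height (world z) of long_salami_mid below 0.029 m or height (world z) of stub_mid below 0.035 m or height (world z) of square_log_mid below 0.03 m).
It fails at once if a salami is dropped from more than about 3 cm ((linear speed of long_salami above 0.8 m/s and contact force between the fingers and long_salami below 0.05 N) or (linear speed of stub above 0.8 m/s and contact force between the fingers and stub below 0.05 N) or (linear speed of square_log above 0.8 m/s and contact force between the fingers and square_log below 0.05 N)).
It fails at once if the glass, the toothpick cup or the jar is knocked over or pushed away by more than 40 mm (distance of any of glass_mid, pick_cup_mid, jar_mid from where it was at the start of the episode above 0.04 m or angle between any of glass_mid, pick_cup_mid, jar_mid's own z axis and vertical above 0.5 rad).
It also fails if it takes over 120 s, if anything falls off the work surface, if the arm or the gripper's body presses on something with over 40 N, if the wrist force passes 120 N, or if a joint passes its speed limit or range.

ROBOT

A 6-joint arm with a two-finger parallel gripper is mounted at the origin on the work surface. World frame = base frame: x ahead of the robot, y to its left, z up, the work surface at z = 0. Lengths are in mm, angles in rad, forces in N, time in s.
With the tool pointing down it reaches from about 300 to 850 mm from the base axis. Payload 5.4 kg.
Tool frame: the origin (TCP) lies on the mounting face of the last link; the fingertips stand 173 mm ahead of it and the grasp point (between the pads) lies 155 mm ahead of it; x points along the fingers, y is the direction in which the jaws open and shut, and the axes are right-handed (so a half turn about x gives the same grasp; the last joint's range is limited). The gripper opens to 85 mm and grips with 20 to 120 N. Pads are 22 mm wide; open, the fingers measure 114 mm over their backs; the gripper's body (76 mm by 85 mm) begins 54 mm behind the grasp point. The pads swing forward as they close: fully open they stand 13 mm farther back than shut.
Start: joints at [0.914, 0.158, 1.597, -0, 1.386, -0.21], TCP at [248.455, 518.534, 404.699] pointing down, gripper open.
Joint ranges: [-2.91, 2.91], [-0.94, 2.29], [0.18, 2.7], [-1.29, 4.43], [0.17, 2.64], [-3, 3]. Speed limits (rad/s): [2.57, 2.57, 3.14, 3.14, 3.14, 3.14].

INTERFACE

Orientations are given as a unit quaternion [w, x, y, z].
In Python, from workcell import r gives the robot as it stands.
- The arm moves only by the tool play_rows, never from a script. Its argument "increments" is a list that holds one entry, the list of rows, each a list of 7 numbers: the closure, from -1 (fully open) to 1 (shut), then the shift along the tool's x, y, z in mm, then the turn, a rotation vector about the tool's x, y, z in rad. In form: [[[hand, x, y, z, ax, ay, az], ...]]. A call has 1 to 12 rows; each row shifts and turns the pose as measured when the row begins, along the tool's axes as they then stand; what a row does not reach is not made up. A row lasts 1/12 s, in which the tool goes at most 41.7 mm and 7.16 degrees, less where a joint would pass 70% of its speed; a pose out of reach is approached as far as the arm can. A call with a gripper value outside its range is refused whole. The fingers move at their own pace and stop on an object; the grip force is fixed at half the most. Time passes only in rows, so rows that do not move let the fingers close. It gives the time, the measured TCP pose, the force and the opening at its end, in the units of the state.
- r.get_obs(): the state, without advancing time (a new reading comes with each control period).
- r.capture(name): name is "side" or "top"; returns the picture (420x560x3 uint8, red, green, blue); there is no depth.
- r.calibration(name): a dict with "fx", "fy", "cx", "cy" (pixels), "rvec" (rotation vector, rad) and "tvec" (3), from world to camera coordinates, as OpenCV has them. Camera axes: x right, y down, z forward; pixel columns grow to the right and rows downward; lengths in mm; the calibration is good to about 2 mm. A picture is of the moment at which its call begins. calibration takes no time and is no camera call.
- r.hand_in(): hands the job in, once; it reports no verdict.
The state is a dict: "clock": time; "qpos": joint angles; "qvel": joint speeds; "tau": joint torques, N m; "ee_pos": TCP position; "eef_rot": TCP orientation; "ft_force": force on the tool from outside, world axes, zero at the start; "ft_torque": the same for the moment, N m; "opening": opening from 0.0 (shut) to 1.0 (fully open).
Only numpy, scipy, OpenCV 4.12 (cv2) and the standard library are available. Lean on these libraries where they do the work, as an engineer would, in place of code of your own. Each camera call takes 0.05 s, during which the arm holds its last target.

## Working session

There is one attempt and no reset: what is moved stays moved. The work goes in short steps, Python scripts to look and compute and a tool call to move; the robot and the scene stay as the last step left them, time stands still between calls to the robot, and variables do not carry over. Pictures are saved under pics/ and viewed, and the job is handed in when it is done.

Besides the shell and the picture viewer there is one more tool, called by a JSON object that holds its "method" and its "body", one argument or row to a line. play_rows: Moves the arm, as the interface text tells. Its arguments: {"type":"object","properties":{"increments":{"type":"array","items":{"type":"array","items":{"type":"array","items":{"type":"number"}}}}},"required":["increments"]}

```bash
mkdir -p pics; ls; python3 - <<'E'
from workcell import r
import cv2
o=r.get_obs()
for k,v in o.items(): print(k,v)
for n in("top","side"):
    im=r.capture(n); cv2.imwrite(f"pics/{n}0.png",im[:,:,::-1]); print(n,r.calibration(n))
E
```

```text
pics
clock 0.0
qpos [ 9.13927647e-01  1.59059430e-01  1.59824471e+00 -2.33039772e-05
  1.38620165e+00 -2.10113179e-01]
qvel [ 1.15502682e-03  3.02178182e-04  1.76139126e-03 -4.30951806e-05
  4.47940085e-04 -2.76621985e-04]
tau [-1.46363432e-04 -3.96029055e+01 -3.31415284e+01 -5.57004259e-04
  8.92225042e-03  1.66668070e-05]
ee_pos [248.27662458 518.32373901 403.70450461]
eef_rot [ 0.6892618   0.15602284  0.68981533 -0.15725731]
ft_force [-0.06092501 -0.37843315  0.21186245]
ft_torque [ 0.00131174 -0.0660333   0.00101159]
opening 1.0009751450868596
top {'fx': 449.2681331518104, 'fy': 449.2681331518104, 'cx': 277.7654753884742, 'cy': 203.92429783364685, 'rvec': array([ 2.20380302, -2.18302784,  0.07179433]), 'tvec': array([1.09818627e-01, 4.58428067e+02, 1.27575772e+03])}
side {'fx': 483.73930882779524, 'fy': 483.73930882779524, 'cx': 270.94214507015744, 'cy': 206.83133179219632, 'rvec': array([ 2.18375026, -0.51605461,  0.25709475]), 'tvec': array([-422.71362345,  167.51017867, 1048.56131653])}
```

View pics/top0.png

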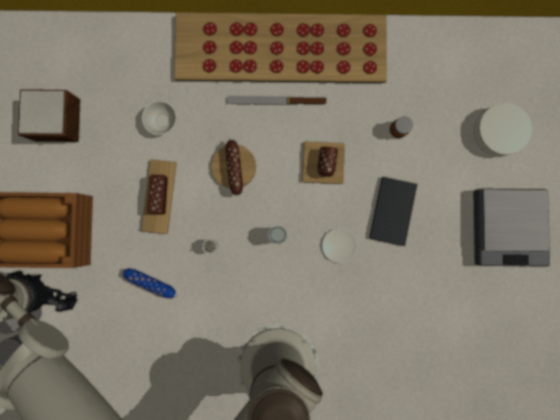

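View pics/side0.png

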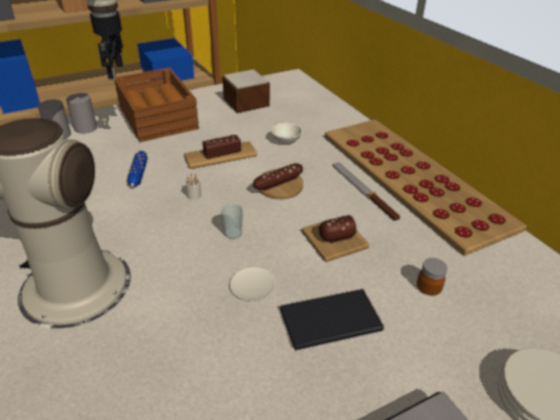

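Top view: square log on the long board at (157,196), long salami on the round board at (234,166), stub on the square board at (327,161), and the slab empty at (393,211). The pick cup is at (207,246), the glass at (277,235) and the jar at (401,127). The blue look-alike at (149,283) is the only one of the two that isn't reddish brown, so I'll leave it alone.

```bash
cat > h.py <<'E'
import numpy as np, cv2
from workcell import r
def cal(n):
    c=r.calibration(n); K=np.array([[c['fx'],0,c['cx']],[0,c['fy'],c['cy']],[0,0,1.]])
    return K,np.array(c['rvec']),np.array(c['tvec'])
def ray(n,uv,z):
    K,rv,t=cal(n); R=cv2.Rodrigues(rv)[0]; C=-R.T@t
    uv=np.atleast_2d(uv).astype(float)
    d=(R.T@np.linalg.inv(K)@np.c_[uv,np.ones(len(uv))].T).T
    return C+d*((z-C[2])/d[:,2])[:,None]
def proj(n,P):
    K,rv,t=cal(n); return cv2.projectPoints(np.atleast_2d(P).astype(float),rv,t,K,None)[0][:,0]
def rect(n,cnt,z):
    P=ray(n,cnt.reshape(-1,2),z)[:,:2].astype(np.float32)
    (c,s,a)=cv2.minAreaRect(P); 
    if s[0]<s[1]: s=s[::-1]; a+=90
    return np.array(c),s,(a+90)%180-90
E
python3 - <<'E'
from h import *
im=cv2.imread("pics/top0.png"); 
crop=lambda x0,x1,y0,y1,k: cv2.resize(im[y0:y1,x0:x1],None,fx=k,fy=k,interpolation=cv2.INTER_CUBIC)
cv2.imwrite("pics/crop0.png",crop(110,430,90,310,2.5))
hsv=cv2.cvtColor(im,cv2.COLOR_BGR2HSV)
for nm,p in dict(lb=(150,225),rb=(218,166),sb=(310,150),slab=(393,211),sq=(157,196),lg=(234,166),st=(327,161),tab=(260,130),spot=(230,155),shadow=(341,170)).items(): print(nm,im[p[1],p[0]],hsv[p[1],p[0]])
E
```

```text
lb [ 61  96 117] [ 19 122 117]
rb [ 61  97 118] [ 19 123 118]
sb [47 75 93] [ 18 126  93]
slab [44 44 44] [ 0  0 44]
sq [59 71 88] [12 84 88]
lg [30 42 70] [  9 146  70]
st [38 47 70] [  8 117  70]
tab [133 147 150] [ 25  29 150]
spot [32 40 61] [  8 121  61]
shadow [ 61  97 120] [ 18 125 120]
```

View pics/crop0.png

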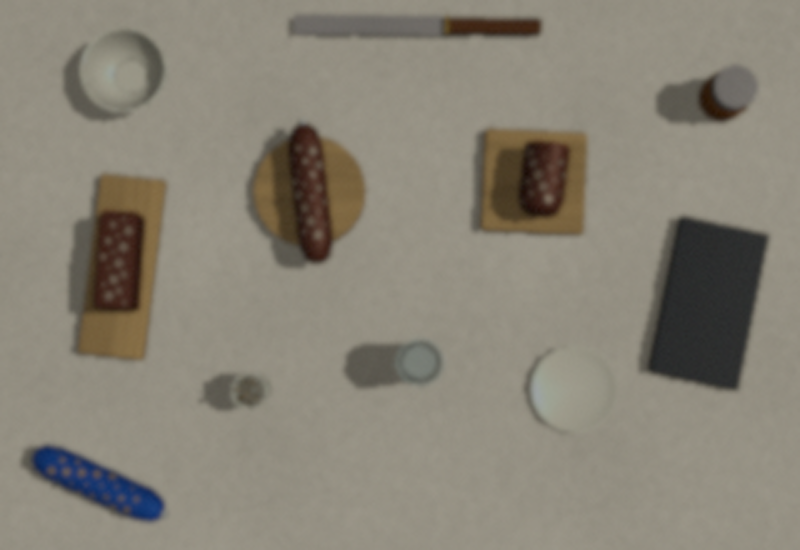

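The enlarged crop confirms it: the reddish-brown long salami with white spots is at crop (310,193), and the blue one at (97,483) is the look-alike.

```bash
cat > meas.py <<'E'
from h import *
import sys
def measure(im,out=None,n="top"):
    k=3
    big=cv2.resize(im,None,fx=k,fy=k,interpolation=cv2.INTER_CUBIC)
    un=lambda c:(c.reshape(-1,2)+0.5)/k-0.5
    hsv=cv2.cvtColor(big,cv2.COLOR_BGR2HSV).astype(int); H,S,V=hsv[...,0],hsv[...,1],hsv[...,2]
    wood=((S>75)&(H>14)&(H<25)&(V>40)); sal=((H<15)|(H>170))&(S>45)&(V<125)
    both=((S>70)&((H<25)|(H>170))&(V>20))
    slab=(V<75)&(S<40)
    C=lambda m:[c for c in cv2.findContours(m.astype(np.uint8),cv2.RETR_EXTERNAL,cv2.CHAIN_APPROX_NONE)[0] if cv2.contourArea(c)>300*1]
    roi=np.zeros(S.shape,bool); roi[110*k:260*k,120*k:440*k]=1
    vis=big.copy()
    sm=cv2.morphologyEx((sal&roi).astype(np.uint8),cv2.MORPH_CLOSE,np.ones((9,9)))
    sm=cv2.morphologyEx(sm,cv2.MORPH_OPEN,np.ones((15,15)))
    for nm,m in(("both",both&roi),("sal",sm),("slab",cv2.morphologyEx((slab&roi).astype(np.uint8),cv2.MORPH_OPEN,np.ones((15,15))))):
        for c in C(m):
            if cv2.contourArea(c)<1500: continue
            cv2.drawContours(vis,[c],-1,(0,255,0) if nm=="sal" else (0,0,255),1)
            u=un(c); 
            for z in ((16,) if nm!="sal" else (38,)):
                q=rect(n,u,z); print(nm,"px",u.mean(0).round(),"z",z,"c",q[0].round(1),"size",np.round(q[1],1),"ang",round(q[2],1))
    if out: cv2.imwrite(out,cv2.resize(vis[100*k:260*k,120*k:430*k],(800,413)))
    return big
if __name__=="__main__":
    measure(cv2.imread(sys.argv[1]),sys.argv[2])
E
python3 meas.py pics/top0.png pics/m0.png
```

```text
both px [158. 197.] z 16 c [477.2 346.9] size [208.2  77.5] ang -5.8
both px [323. 162.] z 16 c [ 580.  -124.5] size [119.5 119. ] ang 87.8
both px [233. 167.] z 16 c [566.3 134.2] size [129.6 128.4] ang 55.6
sal px [157. 194.] z 38 c [482.  345.2] size [110.4  50.7] ang -2.6
sal px [327. 161.] z 38 c [ 580.6 -134. ] size [84.5 50.1] ang -7.8
sal px [234. 167.] z 38 c [560.6 130.7] size [154.4  39.2] ang 6.7
slab px [392. 211.] z 16 c [ 441.5 -323.5] size [181.8 105.7] ang -11.7
```

View pics/m0.png

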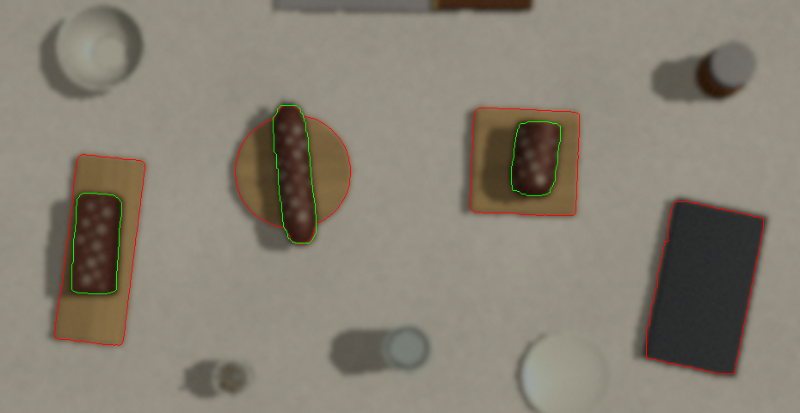

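```bash
cat > plan.py <<'E'
from h import *
from scipy.spatial.transform import Rotation as Ro
import sys
def plan(x,y,ang,z=None):
    """ang: salami-axis yaw deg in world; jaws (tool y) perpendicular. Prints remaining shift/turn in tool axes"""
    o=r.get_obs(); w,a,b,c=o['eef_rot']; R=Ro.from_quat([a,b,c,w]); M=R.as_matrix(); p=np.array(o['ee_pos'])
    # target: tool x=-Z, tool y perpendicular to axis
    best=None
    for s in(0,180):
        t=np.radians(ang+90+s); ty=np.array([np.cos(t),np.sin(t),0]); tx=np.array([0,0,-1.]); tz=np.cross(tx,ty)
        rv=(R.inv()*Ro.from_matrix(np.c_[tx,ty,tz])).as_rotvec()
        if best is None or np.linalg.norm(rv)<np.linalg.norm(best): best=rv
    d=np.array([x,y,p[2] if z is None else z])-p
    print("t",round(o['clock'],2),"tcp",p.round(1),"q",np.round(o['qpos'],2),"op",round(o['opening'],2),"F",np.round(o['ft_force'],1))
    print("tool shift now",(M.T@d).round(1),"world",d.round(1),"turn",best.round(3), "tool y world",M[:,1].round(3))
if __name__=="__main__":
    a=[float(v) for v in sys.argv[1:]]; plan(*a)
E
python3 - <<'E'
from h import *
im=cv2.imread("pics/side0.png")
for p in [(477,347,16),(580,-124.5,16),(566.3,134.2,16),(441.5,-323.5,16)]: cv2.circle(im,tuple(int(v) for v in proj("side",p)[0].round()),2,(255,0,0),-1)
for c,s,a,z in [((482,345),(55,22),-2.6,60),((580.6,-134),(40,0),-7.8,43),((560.6,130.7),(80,0),6.7,37)]:
    t=np.radians(a)
    for sx,sy in((1,1),(1,-1),(-1,1),(-1,-1)):
        P=(c[0]+sx*s[0]*np.cos(t)-sy*s[1]*np.sin(t),c[1]+sx*s[0]*np.sin(t)+sy*s[1]*np.cos(t),z)
        cv2.circle(im,tuple(int(v) for v in proj("side",P)[0].round()),1,(0,255,0),-1)
cv2.imwrite("pics/s1.png",cv2.resize(im[110:350,170:450],(800,686))[:600])
for nm,px,z in (("glass",(277,236),60),("cup",(207,246),50),("jar",(401,127),50)): print(nm,ray("top",px,z)[0].round())
E
python3 plan.py 560.6 130.7 6.7 330
```

```text
glass [367.   6.  60.]
cup [338. 200.  50.]
jar [ 677. -341.   50.]
t 0.1 tcp [248.3 518.4 403.8] q [ 0.91  0.16  1.6   0.    1.39 -0.21] op 1.0 F [ 0.1 -0.6 -0.3]
tool shift now [  74.  -214.5  449.2] world [ 312.3 -387.7  -73.8] turn [-0.564 -0.001  0.002] tool y world [ 0.432  0.902 -0.002]
```

View pics/s1.png

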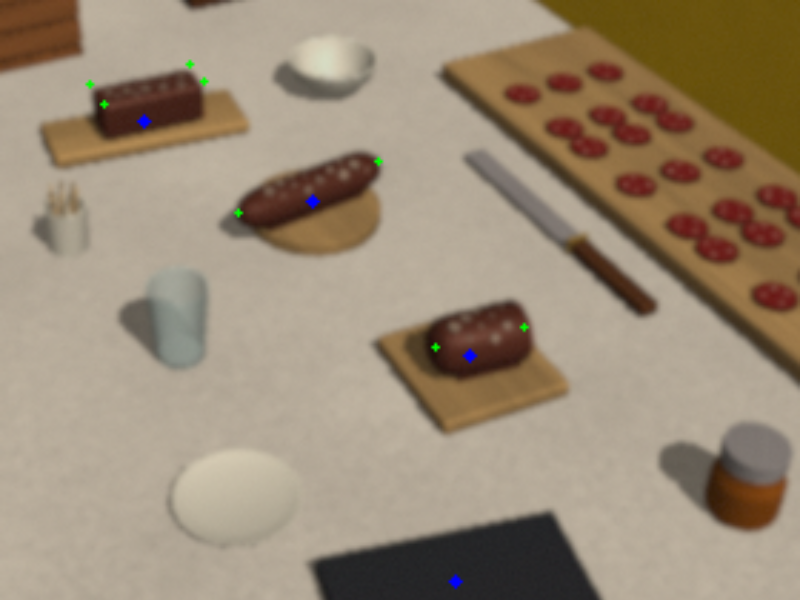

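Both views agree: the projected centres land on the salamis, with the side view about 3 px off.

{"method": "play_rows", "body": {
  "increments": [
    [[-1,4,-16,34,0,0,0],[-1,4,-16,34,0,0,0],[-1,4,-16,34,0,0,0],[-1,4,-16,34,0,0,0],[-1,4,-16,34,0,0,0],[-1,4,-16,34,0,0,0],[-1,4,-16,34,0,0,0],[-1,4,-16,34,0,0,0],[-1,4,-16,34,0,0,0],[-1,4,-16,34,0,0,0],[-1,4,-16,34,0,0,0],[-1,4,-16,34,0,0,0]]
  ]
}}

```text
clock: 1.1
ee_pos: [539.6, 159.1, 348.5]
eef_rot: [0.688, 0.151, 0.693, -0.152]
ft_force: [0.7, 0.8, 0.1]
opening: 1.004
```

```bash
python3 plan.py 560.6 130.7 6.7 330
```

```text
t 1.1 tcp [539.6 159.1 348.5] q [ 0.07  0.18  1.69  0.    1.28 -1.07] op 1.0 F [0.7 0.8 0.1]
tool shift now [ 18.4 -16.9  31.1] world [ 21.  -28.4 -18.5] turn [-0.55  -0.008  0.001] tool y world [ 0.419  0.908 -0.004]
```

{"method": "play_rows", "body": {
  "increments": [
    [[-1,4,-3.5,6,-0.11,0,0],[-1,4,-3.5,6,-0.11,0,0],[-1,4,-3.5,6,-0.11,0,0],[-1,4,-3.5,6,-0.11,0,0],[-1,4,-3.5,6,-0.11,-0.008,0],[-1,0,0,0,0,0,0],[-1,0,0,0,0,0,0]]
  ]
}}

```text
clock: 1.68
ee_pos: [569.2, 125.7, 322.6]
eef_rot: [0.703, -0.046, 0.708, 0.045]
ft_force: [-0.3, 0.4, 0.2]
opening: 1.001
```

```bash
python3 plan.py 560.6 130.7 6.7 193
```

```text
t 1.68 tcp [569.2 125.7 322.6] q [ 0.01  0.26  1.65 -0.    1.24 -1.69] op 1.0 F [-0.3  0.4  0.2]
tool shift now [129.6   6.2  -7. ] world [  -8.6    5.  -129.6] turn [ 0.011 -0.007  0.001] tool y world [-0.128  0.992 -0.001]
```

Go down 90 mm first, then check.

{"method": "play_rows", "body": {
  "increments": [
    [[-1,15,1.5,-2,0,0,0],[-1,15,1.5,-2,0,0,0],[-1,15,1.5,-2,0,0,0],[-1,15,1.5,-1,0,-0.007,0],[-1,15,0,0,0,0,0],[-1,15,0,0,0,0,0],[-1,0,0,0,0,0,0],[-1,0,0,0,0,0,0]]
  ]
}}

```text
clock: 2.35
ee_pos: [558.9, 133.8, 231.6]
eef_rot: [0.706, -0.038, 0.706, 0.038]
ft_force: [0.4, -0.3, 0.5]
opening: 1.002
```

```bash
python3 plan.py 560.6 130.7 6.7 193; python3 - <<'E'
from h import *
im=r.capture("side")[:,:,::-1]
cv2.imwrite("pics/s2.png",cv2.resize(im[80:330,180:460],(784,700))[:600])
E
```

```text
t 2.35 tcp [558.9 133.8 231.6] q [ 0.02  0.35  1.73 -0.    1.06 -1.65] op 1.0 F [ 0.4 -0.3  0.5]
tool shift now [38.6 -3.2  1.3] world [  1.7  -3.1 -38.6] turn [-0.01   0.001  0.   ] tool y world [-0.106  0.994 -0.   ]
```

View pics/s2.png

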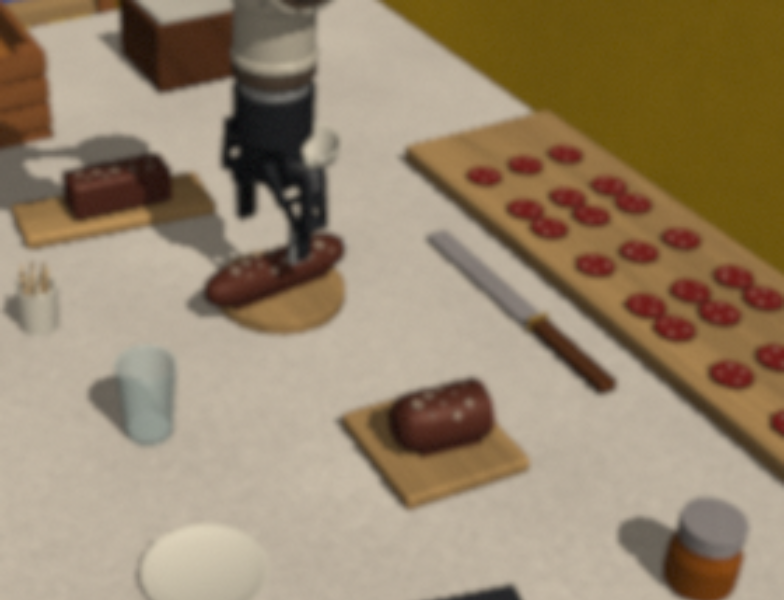

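The gripper straddles the long salami, with the near fingertip at crop (300,258) and the salami spanning (207–345, 270). Next: descend, close and lift.

{"method": "play_rows", "body": {
  "increments": [
    [[-1,10,-1.5,0.5,-0.01,0,0],[-1,10,-1.5,0.5,0,0,0],[-1,10,0,0,0,0,0],[-1,8,0,0,0,0,0],[-1,0,0,0,0,0,0],[-1,0,0,0,0,0,0]]
  ]
}}

```text
clock: 2.9
ee_pos: [561.6, 130.8, 193.0]
eef_rot: [0.708, -0.041, 0.704, 0.041]
ft_force: [0.3, -0.0, 0.2]
opening: 0.996
```

{"method": "play_rows", "body": {
  "increments": [
    [[1,0,0,0,0,0,0],[1,0,0,0,0,0,0],[1,0,0,0,0,0,0],[1,0,0,0,0,0,0],[1,0,0,0,0,0,0],[1,0,0,0,0,0,0],[1,0,0,0,0,0,0],[1,0,0,0,0,0,0]]
  ]
}}

```text
clock: 3.57
ee_pos: [561.9, 130.8, 193.8]
eef_rot: [0.708, -0.041, 0.703, 0.041]
ft_force: [0.4, 0.6, -0.5]
opening: 0.449
```

```bash
python3 plan.py 560.6 130.7 6.7 193
```

```text
t 3.57 tcp [561.9 130.8 193.8] q [ 0.02  0.42  1.74 -0.    0.98 -1.67] op 0.45 F [ 0.4  0.6 -0.5]
tool shift now [ 0.8  0.  -1.3] world [-1.3 -0.1 -0.8] turn [-0.001  0.007  0.001] tool y world [-0.115  0.993 -0.001]
```

{"method": "play_rows", "body": {
  "increments": [
    [[1,-6,0,0,0,0,0],[1,-12,0,0,0,0,0],[1,-20,0,0,0,0,0],[1,-20,0,0,0,0,0],[1,-20,0,0,0,0,0],[1,-20,0,0,0,0,0],[1,-20,0,0,0,0,0],[1,-15,0,0,0,0,0],[1,-5,0,0,0,0,0],[1,0,0,0,0,0,0]]
  ]
}}

```text
clock: 4.4
ee_pos: [559.4, 130.9, 344.0]
eef_rot: [0.708, -0.041, 0.704, 0.041]
ft_force: [-0.1, 0.3, -2.4]
opening: 0.446
```

```bash
python3 plan.py 441.5 -323.5 -11.7 330;  python3 - <<'E'
from h import *
im=r.capture("side")[:,:,::-1]
cv2.imwrite("pics/s3.png",cv2.resize(im[30:330,180:460],(560,600)))
E
```

```text
t 4.4 tcp [559.4 130.9 344. ] q [ 0.02  0.21  1.66 -0.    1.26 -1.67] op 0.45 F [-0.1  0.3 -2.4]
tool shift now [  13.4 -437.8 -169.6] world [-117.9 -454.4  -14. ] turn [ 0.32   0.006 -0.   ] tool y world [-0.115  0.993 -0.001]
```

View pics/s3.png

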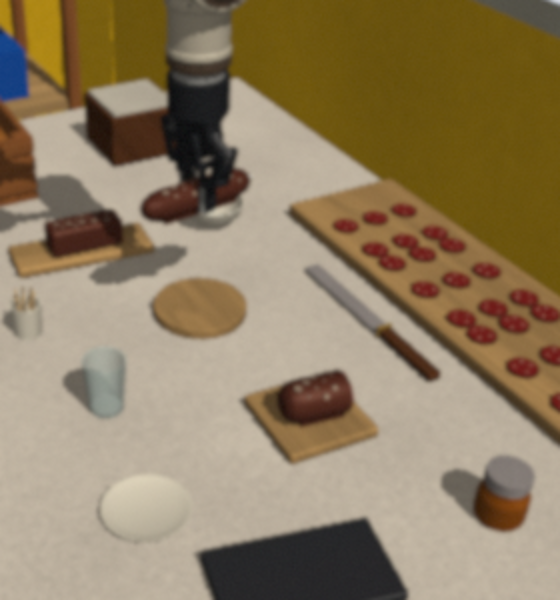

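Held level with a central grip (near finger at crop (208,185), salami from 143 to 250). Next: travel to the slab.

{"method": "play_rows", "body": {
  "increments": [
    [[1,0,-12,-5,0,0,0],[1,0,-24,-9,0,0,0],[1,0,-36,-14,0,0,0],[1,0,-36,-14,0,0,0],[1,0,-36,-14,0,0,0],[1,0,-36,-14,0,0,0],[1,0,-36,-14,0,0,0],[1,0,-36,-14,0,0,0],[1,0,-36,-14,0,0,0],[1,0,-36,-14,0,0,0],[1,0,-36,-14,0,0,0],[1,0,-36,-14,0,0,0]]
  ]
}}

```text
clock: 5.45
ee_pos: [439.9, -293.9, 326.2]
eef_rot: [0.699, -0.04, 0.712, 0.049]
ft_force: [0.7, -0.4, -1.6]
opening: 0.45
```

```bash
python3 plan.py 441.5 -323.5 -11.7 330
```

```text
t 5.45 tcp [ 439.9 -293.9  326.2] q [-0.82  0.12  1.8  -0.01  1.24 -2.51] op 0.45 F [ 0.7 -0.4 -1.6]
tool shift now [ -4.2 -29.5  -2.2] world [  1.6 -29.6   3.8] turn [ 0.331 -0.019 -0.011] tool y world [-0.127  0.992  0.014]
```

{"method": "play_rows", "body": {
  "increments": [
    [[1,0,-10,0,0.08,-0.01,-0.005],[1,0,-10,0,0.08,-0.01,-0.005],[1,0,-6,0,0.08,0,0],[1,0,0,0,0.08,0,0],[1,0,0,0,0,0,0],[1,0,0,0,0,0,0]]
  ]
}}

```text
clock: 5.95
ee_pos: [431.7, -330.4, 316.9]
eef_rot: [0.699, 0.081, 0.707, -0.074]
ft_force: [-0.6, -0.6, -2.4]
opening: 0.449
```

```bash
python3 plan.py 441.5 -323.5 -11.7 195
```

```text
t 5.95 tcp [ 431.7 -330.4  316.9] q [-0.88  0.17  1.77 -0.    1.22 -2.23] op 0.45 F [-0.6 -0.6 -2.4]
tool shift now [121.9   8.    9.5] world [   9.8    6.9 -121.9] turn [-0.016 -0.012 -0.008] tool y world [0.218 0.976 0.008]
```

{"method": "play_rows", "body": {
  "increments": [
    [[1,10,2,2,-0.005,-0.004,-0.002],[1,15,2,3,-0.005,-0.004,-0.002],[1,20,2,3,-0.005,-0.004,-0.003],[1,20,2,2,0,0,0],[1,18,0,0,0,0,0],[1,10,0,0,0,0,0],[1,5,0,0,0,0,0],[1,0,0,0,0,0,0],[1,0,0,0,0,0,0]]
  ]
}}

```text
clock: 6.7
ee_pos: [442.3, -319.7, 208.6]
eef_rot: [0.703, 0.067, 0.705, -0.064]
ft_force: [0.5, -0.5, -2.0]
opening: 0.45
```

```bash
python3 plan.py 441.5 -323.5 -11.7 195;  python3 - <<'E'
from h import *
im=r.capture("side")[:,:,::-1]
cv2.imwrite("pics/s4.png",cv2.resize(im[180:380,230:460],(690,600)))
E
```

```text
t 6.7 tcp [ 442.3 -319.7  208.6] q [-0.85  0.33  1.82  0.    1.   -2.23] op 0.45 F [ 0.5 -0.5 -2. ]
tool shift now [13.6 -3.9 -0.1] world [ -0.8  -3.8 -13.6] turn [ 0.019 -0.003 -0.004] tool y world [0.185 0.983 0.004]
```

View pics/s4.png

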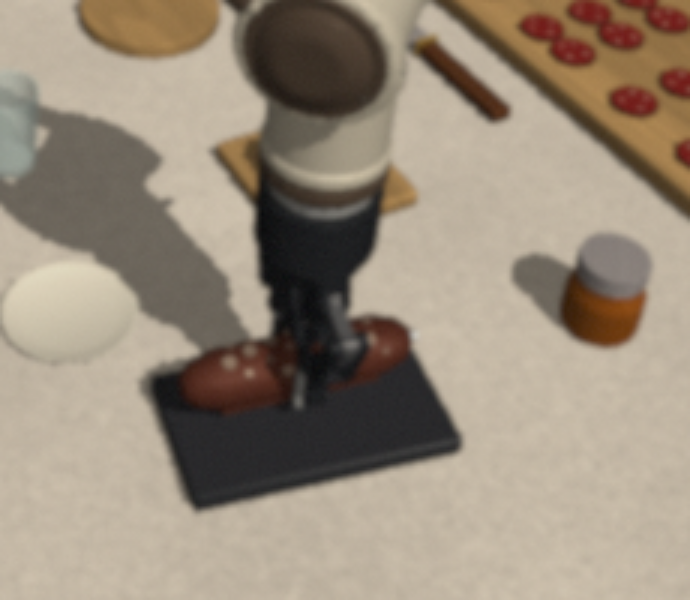

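The salami hovers about 13 mm over the slab (slab spans crop (155–458, 350–505)), parallel to it. I'll lower gently.

{"method": "play_rows", "body": {
  "increments": [
    [[1,5,-2,0,0.01,0,0],[1,4,-2,0,0.009,0,0],[1,2,0,0,0,0,0],[1,1,0,0,0,0,0],[1,0,0,0,0,0,0]]
  ]
}}

```text
clock: 7.17
ee_pos: [442.7, -325.8, 199.4]
eef_rot: [0.704, 0.072, 0.702, -0.073]
ft_force: [-0.2, 0.5, -2.8]
opening: 0.45
```

```bash
python3 plan.py 441.5 -323.5 -11.7 194
```

```text
t 7.17 tcp [ 442.7 -325.8  199.4] q [-0.85  0.35  1.81  0.    0.98 -2.22] op 0.45 F [-0.2  0.5 -2.8]
tool shift now [ 5.4  2.  -1.7] world [-1.2  2.3 -5.4] turn [-0.002  0.003  0.001] tool y world [ 0.205  0.979 -0.001]
```

{"method": "play_rows", "body": {
  "increments": [
    [[1,2,1,-1,0,0,0],[1,2,1,0,0,0,0],[1,1,0,0,0,0,0],[1,1,0,0,0,0,0],[1,0,0,0,0,0,0]]
  ]
}}

```text
clock: 7.58
ee_pos: [442.4, -323.8, 193.8]
eef_rot: [0.705, 0.072, 0.702, -0.074]
ft_force: [-0.3, 0.1, -1.4]
opening: 0.447
```

```bash
python3 plan.py 441.5 -323.5 -11.7 194
```

```text
t 7.58 tcp [ 442.4 -323.8  193.8] q [-0.85  0.35  1.82  0.    0.96 -2.22] op 0.45 F [-0.3  0.1 -1.4]
tool shift now [-0.2  0.2 -0.9] world [-0.9  0.3  0.2] turn [-0.002  0.005  0.002] tool y world [ 0.205  0.979 -0.002]
```

{"method": "play_rows", "body": {
  "increments": [
    [[1,1,0,0,0,0,0],[-1,0,0,0,0,0,0],[-1,0,0,0,0,0,0],[-1,0,0,0,0,0,0],[-1,0,0,0,0,0,0],[-1,0,0,0,0,0,0],[-1,0,0,0,0,0,0]]
  ]
}}

```text
clock: 8.17
ee_pos: [443.3, -324.7, 194.9]
eef_rot: [0.706, 0.071, 0.701, -0.075]
ft_force: [0.2, 0.7, 0.1]
opening: 1.002
```

{"method": "play_rows", "body": {
  "increments": [
    [[-1,-10,0,0,0,0,0],[-1,-20,0,0,0,0,0],[-1,-25,0,0,0,0,0],[-1,-25,0,0,0,0,0],[-1,-25,0,0,0,0,0],[-1,-20,0,0,0,0,0],[-1,0,0,0,0,0,0]]
  ]
}}

```text
clock: 8.75
ee_pos: [441.8, -323.2, 327.2]
eef_rot: [0.705, 0.072, 0.702, -0.074]
ft_force: [0.9, -0.0, 1.4]
opening: 0.995
```

```bash
python3 plan.py 580.6 -134 -7.8 310;  python3 - <<'E'
from h import *
im=r.capture("side")[:,:,::-1]
cv2.imwrite("pics/s5.png",cv2.resize(im[180:380,230:460],(690,600)))
E
```

```text
t 8.75 tcp [ 441.8 -323.2  327.2] q [-0.85  0.16  1.76  0.    1.22 -2.22] op 1.0 F [ 0.9 -0.   1.4]
tool shift now [ 17.2 213.6  97. ] world [138.8 189.2 -17.2] turn [-0.07   0.004  0.002] tool y world [ 0.205  0.979 -0.002]
```

View pics/s5.png

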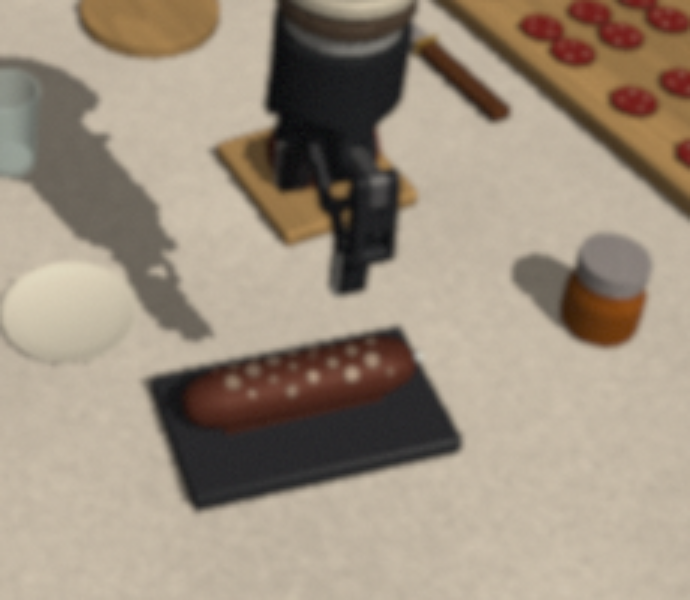

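The long salami is parked on the slab (crop (300,383)), let go and slightly toward the far side. Moving to the stub; I'll measure the parked pose on the way.

{"method": "play_rows", "body": {
  "increments": [
    [[-1,2,24,11,-0.01,0,0],[-1,2,30,14,-0.01,0,0],[-1,2,30,14,-0.01,0,0],[-1,2,30,14,-0.01,0,0],[-1,2,30,14,-0.01,0,0],[-1,2,30,14,-0.01,0,0],[-1,2,26,10,-0.01,0,0],[-1,0,8,4,0,0,0],[-1,0,0,0,0,0,0],[-1,0,0,0,0,0,0]]
  ]
}}

```text
clock: 9.63
ee_pos: [572.2, -126.0, 299.1]
eef_rot: [0.701, 0.05, 0.71, -0.047]
ft_force: [-0.1, -0.0, 0.8]
opening: 1.001
```

```bash
python3 plan.py 580.6 -134 -7.8 198;  python3 - <<'E'
from h import *
im=r.capture("top")[:,:,::-1]; cv2.imwrite("pics/top6.png",im)
E
python3 meas.py pics/top6.png pics/m6.png
```

```text
t 9.63 tcp [ 572.2 -126.   299.1] q [-0.42  0.29  1.66 -0.    1.21 -1.86] op 1.0 F [-0.1 -0.   0.8]
tool shift now [101.   -7.1  10.7] world [   8.4   -8.  -101.1] turn [-0.001 -0.013 -0.003] tool y world [0.137 0.991 0.003]
both px [394. 211.] z 16 c [ 441.  -328.9] size [160.5  43.1] ang -11.3
both px [158. 196.] z 16 c [477.1 346.3] size [207.9  78.8] ang -5.9
both px [325. 167.] z 16 c [ 562.  -123.4] size [129.4  59.5] ang 78.3
both px [233. 166.] z 16 c [566.1 133.6] size [127.4 126.6] ang 15.0
sal px [394. 211.] z 38 c [ 440.2 -323.5] size [159.5  44.5] ang -11.6
sal px [157. 194.] z 38 c [482.5 345.1] size [109.7  51.3] ang -1.0
sal px [325. 167.] z 38 c [ 563.5 -131. ] size [47.2 44.6] ang -89.9
slab px [405. 214.] z 16 c [ 434.2 -359.1] size [180.2  32.4] ang -11.9
slab px [381. 209.] z 16 c [ 447.7 -293.4] size [180.5  44.4] ang -10.8
```

View pics/m6.png

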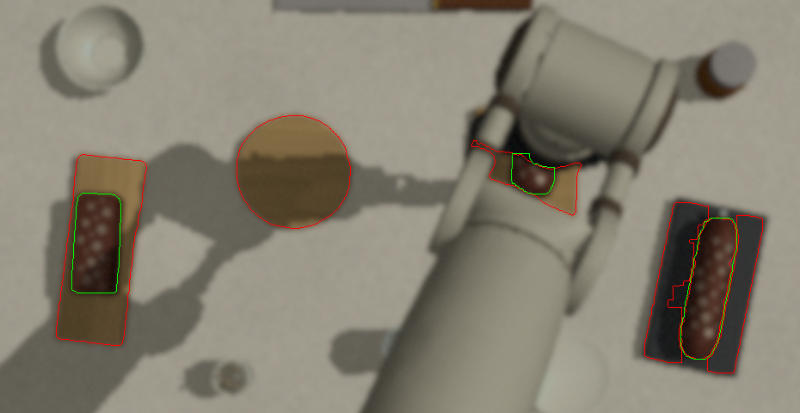

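The parked salami measures (440,−324), exactly the commanded slab centre, so the top camera and the robot agree. Now the stub.

{"method": "play_rows", "body": {
  "increments": [
    [[-1,10,-2,3,0,-0.006,0],[-1,15,-2,3,0,-0.006,0],[-1,20,-2,3,0,0,0],[-1,20,-1,2,0,0,0],[-1,15,0,0,0,0,0],[-1,5,0,0,0,0,0],[-1,0,0,0,0,0,0]]
  ]
}}

```text
clock: 10.27
ee_pos: [579.0, -145.5, 208.4]
eef_rot: [0.706, 0.053, 0.704, -0.054]
ft_force: [-0.2, -0.7, -0.4]
opening: 1.004
```

```bash
python3 plan.py 580.6 -134 -7.8 197;  python3 - <<'E'
from h import *
im=r.capture("side")[:,:,::-1]
cv2.imwrite("pics/s7.png",cv2.resize(im[130:330,230:460],(690,600)))
E
```

```text
t 10.27 tcp [ 579.  -145.5  208.4] q [-0.45  0.44  1.67  0.    1.03 -1.87] op 1.0 F [-0.2 -0.7 -0.4]
tool shift now [11.4 11.6 -0.2] world [  1.6  11.5 -11.4] turn [-0.015  0.002 -0.   ] tool y world [0.151 0.989 0.   ]
```

View pics/s7.png

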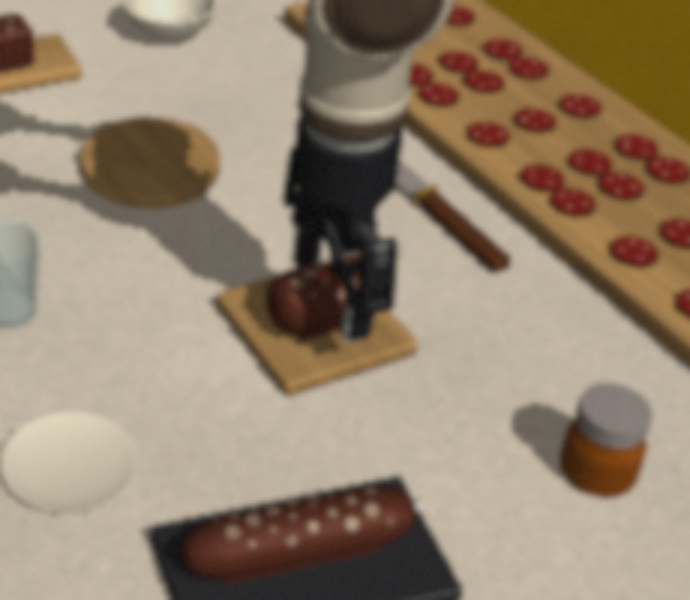

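{"method": "play_rows", "body": {
  "increments": [
    [[-1,0,5,0,-0.007,0,0],[-1,0,5,0,-0.007,0,0],[-1,5,1,0,0,0,0],[-1,5,0,0,0,0,0],[-1,1,0,0,0,0,0],[-1,0,0,0,0,0,0]]
  ]
}}

```text
clock: 10.82
ee_pos: [582.3, -134.9, 201.4]
eef_rot: [0.709, 0.047, 0.702, -0.049]
ft_force: [0.0, -0.8, -1.0]
opening: 1.001
```

```bash
python3 plan.py 580.6 -134 -7.8 197
```

```text
t 10.82 tcp [ 582.3 -134.9  201.4] q [-0.43  0.45  1.67  0.    1.01 -1.86] op 1.0 F [ 0.  -0.8 -1. ]
tool shift now [ 4.4  0.7 -1.9] world [-1.7  0.9 -4.4] turn [-0.     0.01   0.003] tool y world [ 0.136  0.991 -0.003]
```

{"method": "play_rows", "body": {
  "increments": [
    [[-1,2,0.5,-1,0,0.005,0.002],[-1,2,0,-1,0,0.005,0],[-1,0,0,0,0,0,0],[1,0,0,0,0,0,0],[1,0,0,0,0,0,0],[1,0,0,0,0,0,0],[1,0,0,0,0,0,0],[1,0,0,0,0,0,0],[1,0,0,0,0,0,0],[1,0,0,0,0,0,0]]
  ]
}}

```text
clock: 11.65
ee_pos: [580.7, -134.1, 197.8]
eef_rot: [0.706, 0.048, 0.705, -0.048]
ft_force: [0.0, -0.0, 0.4]
opening: 0.591
```

```bash
python3 plan.py 580.6 -134 -7.8 197
```

```text
t 11.65 tcp [ 580.7 -134.1  197.8] q [-0.43  0.45  1.68 -0.    1.01 -1.86] op 0.59 F [ 0.  -0.   0.4]
tool shift now [ 0.8  0.1 -0.1] world [-0.1  0.1 -0.8] turn [-0.     0.001  0.001] tool y world [ 0.136  0.991 -0.001]
```

{"method": "play_rows", "body": {
  "increments": [
    [[1,-6,0,0,0,0,0],[1,-12,0,0,0,0,0],[1,-20,0,0,0,0,0],[1,-20,0,0,0,0,0],[1,-20,0,0,0,0,0],[1,-20,0,0,0,0,0],[1,-12,0,0,0,0,0],[1,-5,0,0,0,0,0],[1,0,0,0,0,0,0]]
  ]
}}

```text
clock: 12.4
ee_pos: [578.8, -133.3, 320.4]
eef_rot: [0.704, 0.049, 0.707, -0.048]
ft_force: [-0.3, -0.8, -1.9]
opening: 0.587
```

```bash
python3 plan.py 566.2 134 -7.8 300;python3 - <<'E'
from h import *
im=r.capture("side")[:,:,::-1]
cv2.imwrite("pics/s8.png",cv2.resize(im[80:280,230:460],(690,600)))
E
```

```text
t 12.4 tcp [ 578.8 -133.3  320.4] q [-0.43  0.28  1.62 -0.    1.24 -1.86] op 0.59 F [-0.3 -0.8 -1.9]
tool shift now [ 20.8 263.1 -48.7] world [-12.6 267.3 -20.4] turn [-0.    -0.005 -0.001] tool y world [0.136 0.991 0.001]
```

View pics/s8.png

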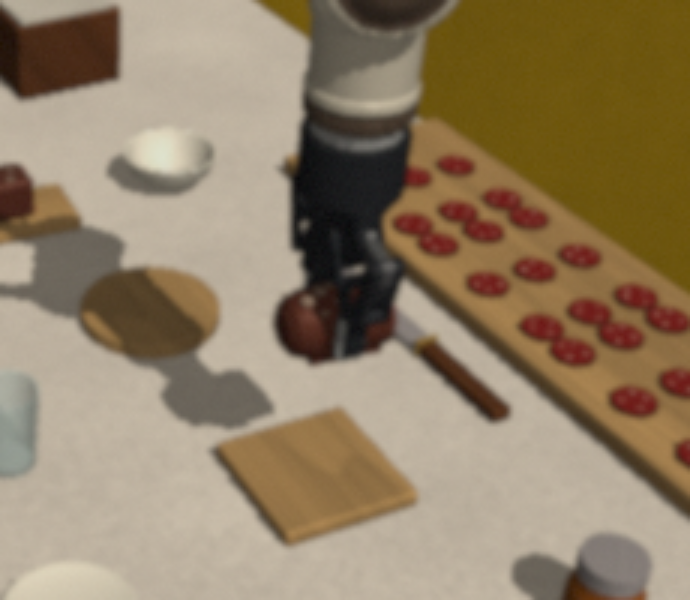

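The stub is held level (crop (338,320)). On to the round board.

{"method": "play_rows", "body": {
  "increments": [
    [[1,0,12,-2,0,0,0],[1,0,24,-5,0,0,0],[1,0,34,-7,0,0,0],[1,0,34,-7,0,0,0],[1,0,34,-7,0,0,0],[1,0,34,-6,0,0,0],[1,0,34,-6,0,0,0],[1,0,28,-5,0,0,0],[1,0,18,-3,0,0,0],[1,0,8,0,0,0,0],[1,0,0,0,0,0,0],[1,0,0,0,0,0,0]]
  ]
}}

```text
clock: 13.45
ee_pos: [557.9, 149.2, 305.2]
eef_rot: [0.694, 0.05, 0.717, -0.047]
ft_force: [0.3, -0.2, -2.4]
opening: 0.588
```

```bash
python3 plan.py 566.2 134 -7.8 200
```

```text
t 13.45 tcp [557.9 149.2 305.2] q [ 0.05  0.27  1.67  0.01  1.23 -1.39] op 0.59 F [ 0.3 -0.2 -2.4]
tool shift now [104.8 -14.1  13.8] world [   8.3  -15.2 -105.2] turn [-0.002 -0.033 -0.002] tool y world [0.138 0.99  0.002]
```

{"method": "play_rows", "body": {
  "increments": [
    [[1,8,-3,2,0,-0.01,0],[1,14,-4,3,0,-0.01,0],[1,18,-3,3,0,-0.01,0],[1,18,-2,2,0,0,0],[1,14,0,0,0,0,0],[1,8,0,0,0,0,0],[1,4,0,0,0,0,0],[1,0,0,0,0,0,0],[1,0,0,0,0,0,0]]
  ]
}}

```text
clock: 14.2
ee_pos: [566.7, 125.4, 216.6]
eef_rot: [0.704, 0.052, 0.706, -0.054]
ft_force: [0.6, 0.7, -1.7]
opening: 0.594
```

```bash
python3 plan.py 566.2 134 -7.8 198
```

```text
t 14.2 tcp [566.7 125.4 216.6] q [ 0.01  0.39  1.72 -0.    1.04 -1.41] op 0.59 F [ 0.6  0.7 -1.7]
tool shift now [18.6  8.5 -1.7] world [ -0.5   8.6 -18.6] turn [-0.014 -0.003  0.002] tool y world [ 0.149  0.989 -0.002]
```

{"method": "play_rows", "body": {
  "increments": [
    [[1,5,4,-1,-0.007,0,0],[1,5,3,-1,-0.007,0,0],[1,4,1,0,0,0,0],[1,2,0,0,0,0,0],[1,0,0,0,0,0,0],[1,0,0,0,0,0,0]]
  ]
}}

```text
clock: 14.7
ee_pos: [567.1, 134.9, 202.2]
eef_rot: [0.706, 0.047, 0.705, -0.048]
ft_force: [0.8, -0.3, -1.7]
opening: 0.589
```

```bash
python3 plan.py 566.2 134 -7.8 198
```

```text
t 14.7 tcp [567.1 134.9 202.2] q [ 0.03  0.42  1.72 -0.    1.01 -1.41] op 0.59 F [ 0.8 -0.3 -1.7]
tool shift now [ 4.2 -1.  -0.8] world [-0.9 -0.9 -4.2] turn [0.003 0.002 0.001] tool y world [ 0.133  0.991 -0.001]
```

{"method": "play_rows", "body": {
  "increments": [
    [[1,2,0,0,0,0,0],[1,1,0,0,0,0,0],[1,1,0,0,0,0,0],[1,1,0,0,0,0,0],[1,0,0,0,0,0,0]]
  ]
}}

```text
clock: 15.12
ee_pos: [567.7, 134.9, 197.8]
eef_rot: [0.707, 0.047, 0.704, -0.047]
ft_force: [-0.3, -0.5, -2.2]
opening: 0.587
```

```bash
python3 plan.py 566.2 134 -7.8 197
```

```text
t 15.12 tcp [567.7 134.9 197.8] q [ 0.03  0.42  1.71 -0.    1.   -1.41] op 0.59 F [-0.3 -0.5 -2.2]
tool shift now [ 0.8 -1.1 -1.3] world [-1.5 -0.9 -0.8] turn [0.003 0.004 0.001] tool y world [ 0.133  0.991 -0.001]
```

{"method": "play_rows", "body": {
  "increments": [
    [[1,1,0,0,0,0,0],[1,1,0,0,0,0,0],[1,0,0,0,0,0,0]]
  ]
}}

```text
clock: 15.37
ee_pos: [568.1, 134.9, 198.0]
eef_rot: [0.707, 0.047, 0.704, -0.048]
ft_force: [-0.4, 0.9, -2.3]
opening: 0.588
```

{"method": "play_rows", "body": {
  "increments": [
    [[-1,0,0,0,0,0,0],[-1,0,0,0,0,0,0],[-1,0,0,0,0,0,0],[-1,0,0,0,0,0,0],[-1,0,0,0,0,0,0],[-1,0,0,0,0,0,0]]
  ]
}}

```text
clock: 15.87
ee_pos: [569.1, 134.8, 199.0]
eef_rot: [0.708, 0.047, 0.703, -0.047]
ft_force: [0.0, -0.4, -0.5]
opening: 1.0
```

{"method": "play_rows", "body": {
  "increments": [
    [[-1,-10,0,0,0,0,0],[-1,-20,0,0,0,0,0],[-1,-25,0,0,0,0,0],[-1,-25,0,0,0,0,0],[-1,-25,0,0,0,0,0],[-1,-15,0,0,0,0,0],[-1,0,0,0,0,0,0]]
  ]
}}

```text
clock: 16.45
ee_pos: [567.4, 135.0, 326.3]
eef_rot: [0.707, 0.047, 0.704, -0.048]
ft_force: [0.0, -0.1, -0.5]
opening: 0.998
```

```bash
python3 plan.py 482 345 -2 300
```

```text
t 16.45 tcp [567.4 135.  326.3] q [ 0.03  0.25  1.65 -0.    1.24 -1.41] op 1.0 F [ 0.  -0.1 -0.5]
tool shift now [  25.6  196.8 -112.7] world [-85.4 210.  -26.3] turn [-0.099  0.004  0.001] tool y world [ 0.133  0.991 -0.001]
```

{"method": "play_rows", "body": {
  "increments": [
    [[-1,2,16,-9,-0.015,0,0],[-1,2,28,-16,-0.015,0,0],[-1,2,28,-16,-0.015,0,0],[-1,2,28,-16,-0.015,0,0],[-1,2,28,-16,-0.015,0,0],[-1,2,28,-16,-0.015,0,0],[-1,2,18,-12,-0.01,0,0],[-1,0,8,-5,0,0,0],[-1,0,0,0,0,0,0],[-1,0,0,0,0,0,0]]
  ]
}}

```text
clock: 17.28
ee_pos: [473.3, 330.7, 308.6]
eef_rot: [0.709, 0.01, 0.705, -0.013]
ft_force: [0.4, -0.0, -1.3]
opening: 0.998
```

```bash
python3 plan.py 482 345 -2 194; python3 - <<'E'
from h import *
im=r.capture("top")[:,:,::-1]; cv2.imwrite("pics/top9.png",im)
E
python3 meas.py pics/top9.png pics/m9.png
```

```text
t 17.28 tcp [473.3 330.7 308.6] q [ 0.4   0.25  1.68 -0.01  1.2  -1.13] op 1.0 F [ 0.4 -0.  -1.3]
tool shift now [114.6  15.    7.5] world [   8.7   14.3 -114.6] turn [0.002 0.006 0.004] tool y world [ 0.033  0.999 -0.004]
both px [158. 212.] z 16 c [429.3 357.4] size [110.5  88.6] ang -5.8
both px [394. 211.] z 16 c [ 440.9 -329.1] size [161.1  43.2] ang -11.3
both px [162. 174.] z 16 c [541.3 340.5] size [79.6 77.4] ang -6.0
both px [137. 177.] z 16 c [541.4 407.1] size [116.4  45. ] ang 8.3
both px [233. 166.] z 16 c [566.5 133.5] size [128.  127.3] ang 27.4
both px [323. 162.] z 16 c [ 580.  -124.6] size [119.4 119.1] ang 87.8
sal px [157. 205.] z 38 c [450.  345.5] size [49.6 46. ] ang -88.6
sal px [394. 211.] z 38 c [ 440.  -323.5] size [160.   45.6] ang -10.4
sal px [158. 181.] z 38 c [519.4 343.1] size [49.1 35.9] ang -89.4
sal px [232. 164.] z 38 c [568.8 135.8] size [83.7 51. ] ang -4.1
slab px [405. 214.] z 16 c [ 434.  -359.1] size [181.   33.4] ang -12.1
slab px [380. 210.] z 16 c [ 447.6 -293.8] size [181.4  45.4] ang -11.3
```

View pics/m9.png

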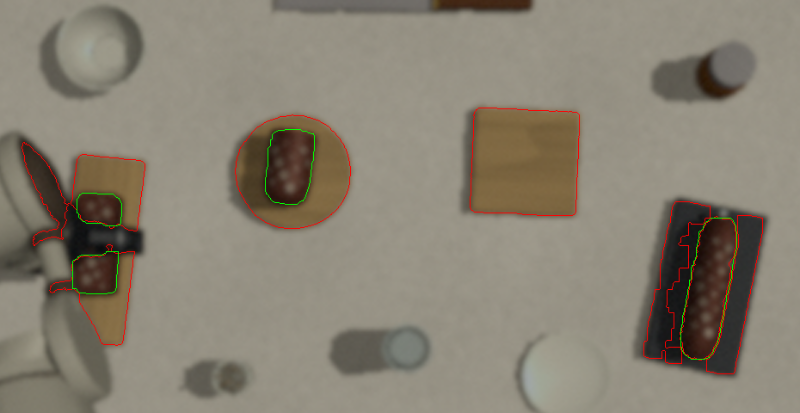

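The stub measures (569,136) against the board at (566,134), within 3 mm. Now the log.

{"method": "play_rows", "body": {
  "increments": [
    [[-1,10,3,2,0,0,0],[-1,18,3,2,0,0,0],[-1,20,3,2,0,0,0],[-1,20,3,1,0,0,0],[-1,15,0,0,0,0,0],[-1,6,0,0,0,0,0],[-1,0,0,0,0,0,0],[-1,0,0,0,0,0,0]]
  ]
}}

```text
clock: 18.0
ee_pos: [489.6, 334.3, 214.2]
eef_rot: [0.711, 0.016, 0.703, -0.019]
ft_force: [-1.0, 0.5, 0.5]
opening: 0.998
```

```bash
python3 plan.py 482 345 -2 194
```

```text
t 18.0 tcp [489.6 334.3 214.2] q [ 0.4   0.42  1.68 -0.01  1.03 -1.12] op 1.0 F [-1.   0.5  0.5]
tool shift now [20.1 10.5 -8.3] world [ -7.6  10.7 -20.2] turn [-0.013  0.011  0.004] tool y world [ 0.048  0.999 -0.004]
```

{"method": "play_rows", "body": {
  "increments": [
    [[-1,0,5,-4,-0.006,0.005,0.002],[-1,0,5,-4,-0.006,0.005,0.002],[-1,8,0,0,0,0,0],[-1,8,0,0,0,0,0],[-1,3,0,0,0,0,0],[-1,0,0,0,0,0,0],[-1,0,0,0,0,0,0]]
  ]
}}

```text
clock: 18.58
ee_pos: [483.1, 346.1, 197.2]
eef_rot: [0.709, 0.014, 0.705, -0.011]
ft_force: [-0.8, 0.0, -1.2]
opening: 0.997
```

```bash
python3 plan.py 482 345 -2 194
```

```text
t 18.58 tcp [483.1 346.1 197.2] q [ 0.42  0.45  1.68  0.    1.   -1.12] op 1.0 F [-0.8  0.  -1.2]
tool shift now [ 3.2 -1.2 -1.1] world [-1.1 -1.1 -3.2] turn [-0.001  0.007 -0.003] tool y world [0.035 0.999 0.003]
```

{"method": "play_rows", "body": {
  "increments": [
    [[-1,2,0,0,0,0,0],[-1,1,0,0,0,0,0],[1,0,0,0,0,0,0],[1,0,0,0,0,0,0],[1,0,0,0,0,0,0],[1,0,0,0,0,0,0],[1,0,0,0,0,0,0],[1,0,0,0,0,0,0],[1,0,0,0,0,0,0]]
  ]
}}

```text
clock: 19.33
ee_pos: [483.5, 346.0, 194.4]
eef_rot: [0.71, 0.014, 0.704, -0.011]
ft_force: [0.1, -0.2, 1.0]
opening: 0.505
```

```bash
python3 plan.py 482 345 -2 194
```

```text
t 19.33 tcp [483.5 346.  194.4] q [ 0.42  0.45  1.68  0.    1.   -1.12] op 0.5 F [ 0.1 -0.2  1. ]
tool shift now [ 0.4 -1.  -1.5] world [-1.5 -1.  -0.4] turn [-0.001  0.007 -0.004] tool y world [0.036 0.999 0.004]
```

{"method": "play_rows", "body": {
  "increments": [
    [[1,-6,0,0,0,0,0],[1,-12,0,0,0,0,0],[1,-20,0,0,0,0,0],[1,-20,0,0,0,0,0],[1,-20,0,0,0,0,0],[1,-20,0,0,0,0,0],[1,-16,0,0,0,0,0],[1,-8,0,0,0,0,0],[1,0,0,0,0,0,0]]
  ]
}}

```text
clock: 20.08
ee_pos: [481.0, 345.0, 325.6]
eef_rot: [0.708, 0.013, 0.706, -0.012]
ft_force: [1.0, 0.5, -1.6]
opening: 0.508
```

```bash
python3 plan.py 580 -124.5 -2.2 320;python3 - <<'E'
from h import *
im=r.capture("side")[:,:,::-1]
cv2.imwrite("pics/s10.png",cv2.resize(im[20:220,130:360],(690,600)))
E
```

```text
t 20.08 tcp [481.  345.  325.6] q [ 0.42  0.27  1.63  0.    1.24 -1.12] op 0.51 F [ 1.   0.5 -1.6]
tool shift now [   5.  -465.7  115.7] world [  99.  -469.5   -5.6] turn [ 0.003  0.004 -0.002] tool y world [0.036 0.999 0.002]
```

View pics/s10.png

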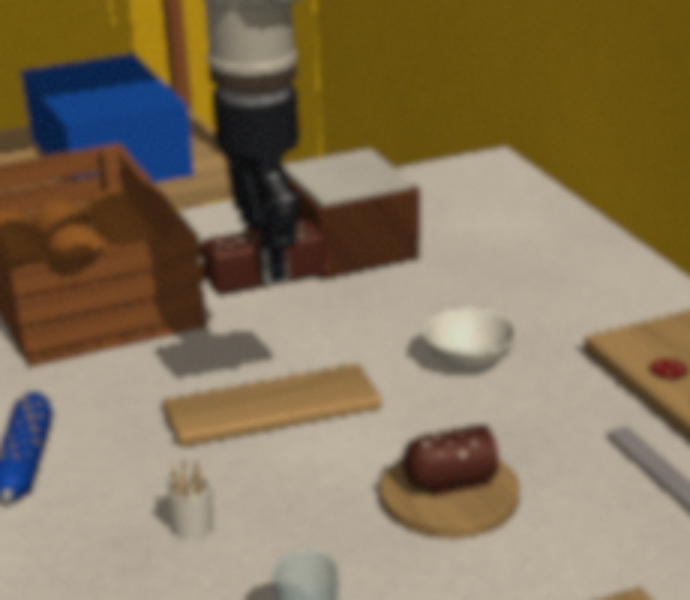

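The log is held level (crop (265,258)), and the stub sits on the round board (450,460). On to the square board.

{"method": "play_rows", "body": {
  "increments": [
    [[1,0,-12,3,0,0,0],[1,0,-24,6,0,0,0],[1,0,-36,9,0,0,0],[1,0,-38,9,0,0,0],[1,0,-38,9,0,0,0],[1,0,-38,9,0,0,0],[1,0,-38,9,0,0,0],[1,0,-38,9,0,0,0],[1,0,-38,9,0,0,0],[1,0,-38,9,0,0,0],[1,0,-32,9,0,0,0],[1,0,-24,7,0,0,0]]
  ]
}}

```text
clock: 21.13
ee_pos: [559.0, -72.0, 306.7]
eef_rot: [0.698, 0.01, 0.716, -0.009]
ft_force: [-0.1, -0.0, -2.1]
opening: 0.507
```

```bash
python3 plan.py 580 -124.5 -2.2 310
```

```text
t 21.13 tcp [559.  -72.  306.7] q [-0.34  0.23  1.71 -0.01  1.22 -1.88] op 0.51 F [-0.1 -0.  -2.1]
tool shift now [ -3.9 -51.9  22.4] world [ 21.  -52.5   3.3] turn [ 0.012 -0.024 -0.001] tool y world [0.027 1.    0.001]
```

{"method": "play_rows", "body": {
  "increments": [
    [[1,-3,-14,7,0.004,-0.01,0],[1,-3,-12,6,0.004,-0.01,0],[1,0,-8,4,0.004,-0.004,0],[1,0,-5,2,0,0,0],[1,0,0,0,0,0,0],[1,0,0,0,0,0,0]]
  ]
}}

```text
clock: 21.63
ee_pos: [574.6, -120.9, 305.7]
eef_rot: [0.703, 0.018, 0.711, -0.016]
ft_force: [1.0, 0.6, -2.0]
opening: 0.506
```

```bash
python3 plan.py 580 -124.5 -2.2 215
```

```text
t 21.63 tcp [ 574.6 -120.9  305.7] q [-0.41  0.29  1.65 -0.    1.22 -1.94] op 0.51 F [ 1.   0.6 -2. ]
tool shift now [90.6 -3.6  6.6] world [  5.4  -3.6 -90.7] turn [-0.009 -0.011 -0.003] tool y world [0.047 0.999 0.003]
```

{"method": "play_rows", "body": {
  "increments": [
    [[1,8,0,2,-0.005,-0.005,0],[1,14,0,2,-0.004,-0.005,0],[1,18,0,1,0,0,0],[1,18,0,0,0,0,0],[1,14,0,0,0,0,0],[1,8,0,0,0,0,0],[1,4,0,0,0,0,0],[1,0,0,0,0,0,0],[1,0,0,0,0,0,0]]
  ]
}}

```text
clock: 22.38
ee_pos: [579.3, -112.1, 215.4]
eef_rot: [0.707, 0.011, 0.707, -0.007]
ft_force: [0.9, 0.5, -1.4]
opening: 0.506
```

```bash
python3 plan.py 580 -124.5 -2.2 194
```

```text
t 22.38 tcp [ 579.3 -112.1  215.4] q [-0.4   0.41  1.69  0.01  1.04 -1.95] op 0.51 F [ 0.9  0.5 -1.4]
tool shift now [ 21.4 -12.5   1. ] world [  0.7 -12.4 -21.4] turn [ 0.013 -0.    -0.005] tool y world [0.025 1.    0.005]
```

{"method": "play_rows", "body": {
  "increments": [
    [[1,3,-5,0,0.007,0,-0.002],[1,4,-5,0,0.006,0,-0.002],[1,4,-2,0,0,0,0],[1,3,0,0,0,0,0],[1,0,0,0,0,0,0],[1,0,0,0,0,0,0]]
  ]
}}

```text
clock: 22.88
ee_pos: [580.4, -126.2, 203.4]
eef_rot: [0.709, 0.013, 0.705, -0.015]
ft_force: [0.5, 0.2, -1.5]
opening: 0.509
```

```bash
python3 plan.py 580 -124.5 -2.2 194
```

```text
t 22.88 tcp [ 580.4 -126.2  203.4] q [-0.42  0.44  1.68  0.    1.02 -1.95] op 0.51 F [ 0.5  0.2 -1.5]
tool shift now [ 9.4  1.7 -0.5] world [-0.4  1.7 -9.4] turn [-0.001  0.006  0.002] tool y world [ 0.04   0.999 -0.002]
```

{"method": "play_rows", "body": {
  "increments": [
    [[1,3,1,0,0,0.003,0],[1,3,1,0,0,0,0],[1,2,0,0,0,0,0],[1,1,0,0,0,0,0],[1,0,0,0,0,0,0],[1,0,0,0,0,0,0]]
  ]
}}

```text
clock: 23.38
ee_pos: [581.0, -124.1, 194.7]
eef_rot: [0.708, 0.013, 0.706, -0.015]
ft_force: [-0.8, -0.5, -1.7]
opening: 0.506
```

```bash
python3 plan.py 580 -124.5 -2.2 194
```

```text
t 23.38 tcp [ 581.  -124.1  194.7] q [-0.41  0.45  1.68 -0.    1.   -1.94] op 0.51 F [-0.8 -0.5 -1.7]
tool shift now [ 0.7 -0.4 -1. ] world [-1.  -0.4 -0.7] turn [-0.001  0.004  0.002] tool y world [ 0.039  0.999 -0.002]
```

{"method": "play_rows", "body": {
  "increments": [
    [[1,1.5,0,0,0,0,0],[-1,0,0,0,0,0,0],[-1,0,0,0,0,0,0],[-1,0,0,0,0,0,0],[-1,0,0,0,0,0,0],[-1,0,0,0,0,0,0],[-1,0,0,0,0,0,0]]
  ]
}}

```text
clock: 23.97
ee_pos: [582.2, -124.4, 195.7]
eef_rot: [0.709, 0.012, 0.705, -0.015]
ft_force: [-0.1, 0.3, 0.4]
opening: 1.002
```

{"method": "play_rows", "body": {
  "increments": [
    [[-1,-10,0,0,0,0,0],[-1,-20,0,0,0,0,0],[-1,-25,0,0,0,0,0],[-1,-25,0,0,0,0,0],[-1,-25,0,0,0,0,0],[-1,-15,0,0,0,0,0],[-1,0,0,0,0,0,0]]
  ]
}}

```text
clock: 24.55
ee_pos: [580.5, -123.6, 322.5]
eef_rot: [0.708, 0.013, 0.706, -0.014]
ft_force: [0.4, -1.5, -0.1]
opening: 0.998
```

```bash
python3 plan.py 440.2 -323.5 -11.6 310
```

```text
t 24.55 tcp [ 580.5 -123.6  322.5] q [-0.41  0.28  1.63 -0.    1.23 -1.94] op 1.0 F [ 0.4 -1.5 -0.1]
tool shift now [  12.5 -205.2 -132.4] world [-140.3 -199.9  -12.5] turn [0.164 0.003 0.002] tool y world [ 0.039  0.999 -0.002]
```

{"method": "play_rows", "body": {
  "increments": [
    [[-1,0,-20,-14,0,0,0],[-1,0,-30,-20,0,0,0],[-1,0,-32,-21,0,0,0],[-1,0,-32,-21,0,0,0],[-1,0,-32,-21,0,0,0],[-1,0,-28,-18,0,0,0],[-1,0,-16,-10,0.05,0,0],[-1,0,-6,-3,0.05,0,0],[-1,0,0,0,0.05,0,0],[-1,0,0,0,0,0,0],[-1,0,0,0,0,0,0]]
  ]
}}

```text
clock: 25.47
ee_pos: [436.9, -321.2, 318.9]
eef_rot: [0.705, 0.068, 0.703, -0.068]
ft_force: [-0.6, -0.5, 0.6]
opening: 0.998
```

```bash
python3 plan.py 440.2 -323.5 -11.6 225; python3 - <<'E'
from h import *
im=r.capture("top")[:,:,::-1]; cv2.imwrite("pics/top12.png",im)
E
python3 meas.py pics/top12.png pics/m12.png
```

```text
t 25.47 tcp [ 436.9 -321.2  318.9] q [-0.86  0.16  1.78  0.    1.21 -2.24] op 1.0 F [-0.6 -0.5  0.6]
tool shift now [93.9 -1.7  3.3] world [  3.3  -2.3 -93.9] turn [ 0.01   0.004 -0.001] tool y world [0.191 0.982 0.001]
both px [398. 193.] z 16 c [ 494.6 -339.5] size [50.4 42.9] ang -7.4
both px [158. 196.] z 16 c [477.1 347. ] size [208.1  77.3] ang -5.8
both px [233. 166.] z 16 c [566.4 133.4] size [127.9 127.1] ang 31.9
both px [323. 162.] z 16 c [ 579.9 -124.9] size [118.6 118.5] ang 87.8
sal px [398. 193.] z 38 c [ 493.1 -333.4] size [47.6 42.5] ang -0.3
sal px [232. 164.] z 38 c [568.4 136.2] size [84.2 50. ] ang -5.8
sal px [324. 161.] z 38 c [ 579.9 -124.4] size [114.4  45.3] ang -2.2
slab px [381. 203.] z 16 c [ 457.4 -295. ] size [161.1  42.5] ang -12.7
```

View pics/m12.png

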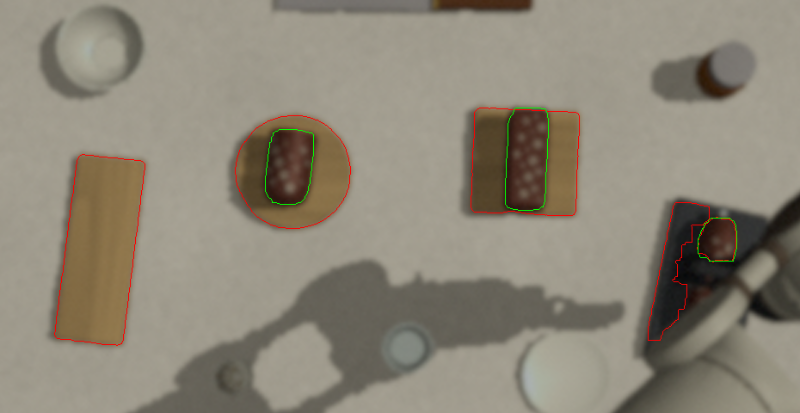

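The log measures (580,−124) at −2.2°, matching the square board at (580,−125). Now to pick up the long salami again.

{"method": "play_rows", "body": {
  "increments": [
    [[-1,10,-0.5,1,0.005,0,0],[-1,18,-0.5,1,0.005,0,0],[-1,20,0,0,0,0,0],[-1,18,0,0,0,0,0],[-1,12,0,0,0,0,0],[-1,6,0,0,0,0,0],[-1,0,0,0,0,0,0],[-1,0,0,0,0,0,0]]
  ]
}}

```text
clock: 26.18
ee_pos: [441.4, -318.4, 227.2]
eef_rot: [0.705, 0.068, 0.703, -0.067]
ft_force: [0.8, 1.0, 0.4]
opening: 1.0
```

```bash
python3 plan.py 440.2 -323.5 -11.6 193
```

```text
t 26.18 tcp [ 441.4 -318.4  227.2] q [-0.85  0.29  1.82  0.    1.03 -2.23] op 1.0 F [0.8 1.  0.4]
tool shift now [34.2 -5.3 -0.4] world [ -1.2  -5.1 -34.2] turn [ 0.012  0.003 -0.002] tool y world [0.19  0.982 0.002]
```

{"method": "play_rows", "body": {
  "increments": [
    [[-1,4,-3,0,0.006,0.003,0],[-1,8,-2,0,0.006,0,0],[-1,10,0,0,0,0,0],[-1,7,0,0,0,0,0],[-1,3,0,0,0,0,0],[-1,1,0,0,0,0,0],[-1,0,0,0,0,0,0]]
  ]
}}

```text
clock: 26.77
ee_pos: [441.5, -324.7, 193.1]
eef_rot: [0.705, 0.071, 0.702, -0.072]
ft_force: [-0.5, -0.2, -0.1]
opening: 0.997
```

```bash
python3 plan.py 440.2 -323.5 -11.6 193
```

```text
t 26.77 tcp [ 441.5 -324.7  193.1] q [-0.86  0.36  1.82  0.    0.96 -2.22] op 1.0 F [-0.5 -0.2 -0.1]
tool shift now [ 0.1  0.9 -1.5] world [-1.3  1.2 -0.1] turn [-0.001  0.004  0.001] tool y world [ 0.202  0.979 -0.001]
```

{"method": "play_rows", "body": {
  "increments": [
    [[1,0,0,0,0,0,0],[1,0,0,0,0,0,0],[1,0,0,0,0,0,0],[1,0,0,0,0,0,0],[1,0,0,0,0,0,0],[1,0,0,0,0,0,0],[1,0,0,0,0,0,0],[1,0,0,0,0,0,0]]
  ]
}}

```text
clock: 27.43
ee_pos: [441.8, -324.9, 194.2]
eef_rot: [0.705, 0.071, 0.702, -0.073]
ft_force: [-0.2, -0.2, -0.1]
opening: 0.448
```

{"method": "play_rows", "body": {
  "increments": [
    [[1,-6,0,0,0,0,0],[1,-12,0,0,0,0,0],[1,-20,0,0,0,0,0],[1,-22,0,0,0,0,0],[1,-22,0,0,0,0,0],[1,-22,0,0,0,0,0],[1,-22,0,0,0,0,0],[1,-16,0,0,0,0,0],[1,-8,0,0,0,0,0],[1,0,0,0,0,0,0]]
  ]
}}

```text
clock: 28.27
ee_pos: [439.8, -322.9, 356.2]
eef_rot: [0.704, 0.072, 0.702, -0.072]
ft_force: [0.3, -0.3, -1.6]
opening: 0.449
```

```bash
python3 plan.py 477.1 346.9 -5.8 345
```

```text
t 28.27 tcp [ 439.8 -322.9  356.2] q [-0.86  0.12  1.73  0.    1.28 -2.22] op 0.45 F [ 0.3 -0.3 -1.6]
tool shift now [ 11.  663.5 -98.6] world [ 37.3 669.8 -11.2] turn [-0.102  0.003  0.   ] tool y world [0.202 0.979 0.   ]
```

{"method": "play_rows", "body": {
  "increments": [
    [[1,0,12,-2,0,0,0],[1,0,24,-3,0,0,0],[1,0,36,-5,0,0,0],[1,0,36,-5,0,0,0],[1,0,36,-5,0,0,0],[1,0,36,-5,0,0,0],[1,0,36,-5,0,0,0],[1,0,36,-5,0,0,0],[1,0,36,-5,0,0,0],[1,0,36,-5,0,0,0],[1,0,30,-5,0,0,0],[1,0,18,-3,0,0,0]]
  ]
}}

```text
clock: 29.27
ee_pos: [455.6, 73.0, 343.1]
eef_rot: [0.696, 0.078, 0.71, -0.072]
ft_force: [0.4, -0.5, -1.8]
opening: 0.449
```

```bash
python3 plan.py 477.1 346.9 -5.8 340
```

```text
t 29.27 tcp [455.6  73.  343.1] q [-0.11 -0.08  1.97  0.01  1.27 -1.47] op 0.45 F [ 0.4 -0.5 -1.8]
tool shift now [  5.4 272.3 -36.6] world [ 21.5 273.9  -3.1] turn [-0.111 -0.02  -0.007] tool y world [0.211 0.978 0.006]
```

{"method": "play_rows", "body": {
  "increments": [
    [[1,0,20,-2,-0.01,-0.005,-0.002],[1,0,30,-4,-0.01,-0.005,-0.002],[1,0,36,-5,-0.01,-0.005,-0.002],[1,0,36,-5,-0.015,0,0],[1,0,36,-5,-0.015,0,0],[1,0,36,-5,-0.015,0,0],[1,0,30,-5,-0.015,0,0],[1,0,18,-3,-0.01,0,0],[1,0,8,0,0,0,0],[1,0,0,0,0,0,0],[1,0,0,0,0,0,0]]
  ]
}}

```text
clock: 30.18
ee_pos: [448.4, 344.8, 326.7]
eef_rot: [0.694, 0.032, 0.718, -0.037]
ft_force: [0.2, -0.7, -1.8]
opening: 0.447
```

```bash
python3 plan.py 477.1 346.9 -5.8 215
```

```text
t 30.18 tcp [448.4 344.8 326.7] q [ 0.44  0.22  1.69  0.01  1.27 -1.04] op 0.45 F [ 0.2 -0.7 -1.8]
tool shift now [110.6   5.9  32.1] world [  28.7    2.1 -111.7] turn [ 0.003 -0.034  0.008] tool y world [ 0.098  0.995 -0.008]
```

{"method": "play_rows", "body": {
  "increments": [
    [[1,0,1,8,0,-0.01,0.003],[1,0,1,8,0,-0.01,0.003],[1,10,1,7,0,-0.01,0.002],[1,16,1,3,0,0,0],[1,18,0,0,0,0,0],[1,18,0,0,0,0,0],[1,16,0,0,0,0,0],[1,10,0,0,0,0,0],[1,5,0,0,0,0,0],[1,0,0,0,0,0,0],[1,0,0,0,0,0,0]]
  ]
}}

```text
clock: 31.1
ee_pos: [486.2, 334.1, 231.1]
eef_rot: [0.709, 0.041, 0.703, -0.041]
ft_force: [-0.2, 0.1, -1.2]
opening: 0.449
```

```bash
python3 plan.py 477.1 346.9 -5.8 195
```

```text
t 31.1 tcp [486.2 334.1 231.1] q [ 0.4   0.39  1.69 -0.    1.06 -1.05] op 0.45 F [-0.2  0.1 -1.2]
tool shift now [ 36.   11.6 -10.8] world [ -9.1  12.8 -36.1] turn [-0.016  0.009 -0.   ] tool y world [0.116 0.993 0.   ]
```

{"method": "play_rows", "body": {
  "increments": [
    [[1,3,5,-4,-0.008,0.004,0],[1,5,5,-4,-0.008,0.004,0],[1,7,2,-2,0,0,0],[1,6,0,0,0,0,0],[1,4,0,0,0,0,0],[1,2,0,0,0,0,0],[1,0,0,0,0,0,0],[1,0,0,0,0,0,0]]
  ]
}}

```text
clock: 31.77
ee_pos: [477.9, 349.8, 204.7]
eef_rot: [0.708, 0.036, 0.704, -0.033]
ft_force: [0.4, 0.1, -1.5]
opening: 0.447
```

```bash
python3 plan.py 477.1 346.9 -5.8 194; python3 - <<'E'
from h import *
im=r.capture("side")[:,:,::-1]
cv2.imwrite("pics/s13.png",cv2.resize(im[20:220,130:360],(690,600)))
E
```

```text
t 31.77 tcp [477.9 349.8 204.7] q [ 0.43  0.43  1.69  0.    1.01 -1.05] op 0.45 F [ 0.4  0.1 -1.5]
tool shift now [10.7 -3.  -0.5] world [ -0.8  -2.9 -10.7] turn [ 0.003  0.006 -0.003] tool y world [0.098 0.995 0.003]
```

View pics/s13.png

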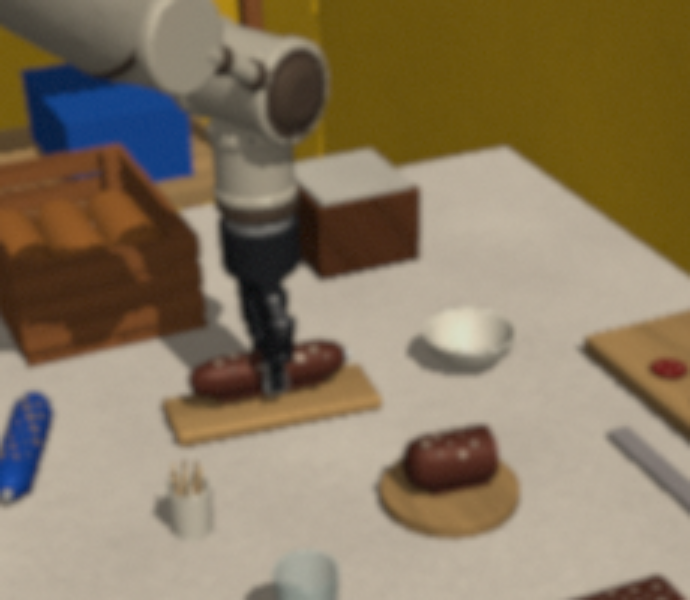

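The long salami is just above the long board and parallel to it (crop (268,370) over a board spanning 165–380). Lowering it now.

{"method": "play_rows", "body": {
  "increments": [
    [[1,3,-1.5,0,0,0.003,0],[1,3,-1,0,0,0.003,0],[1,2,0,0,0,0,0],[1,2,0,0,0,0,0],[1,0,0,0,0,0,0],[1,0,0,0,0,0,0]]
  ]
}}

```text
clock: 32.32
ee_pos: [478.2, 346.7, 194.4]
eef_rot: [0.706, 0.036, 0.706, -0.033]
ft_force: [-0.7, -0.6, -1.9]
opening: 0.446
```

```bash
python3 plan.py 477.1 346.9 -5.8 193
```

```text
t 32.32 tcp [478.2 346.7 194.4] q [ 0.42  0.45  1.69  0.    1.   -1.05] op 0.45 F [-0.7 -0.6 -1.9]
tool shift now [ 1.4  0.1 -1.1] world [-1.1  0.2 -1.4] turn [ 0.003  0.    -0.004] tool y world [0.098 0.995 0.004]
```

{"method": "play_rows", "body": {
  "increments": [
    [[1,1.5,0,0,0,0,0],[1,1,0,0,0,0,0],[-1,0,0,0,0,0,0],[-1,0,0,0,0,0,0],[-1,0,0,0,0,0,0],[-1,0,0,0,0,0,0],[-1,0,0,0,0,0,0],[-1,0,0,0,0,0,0]]
  ]
}}

```text
clock: 32.98
ee_pos: [479.8, 347.6, 196.0]
eef_rot: [0.708, 0.037, 0.705, -0.033]
ft_force: [0.7, 0.3, -0.2]
opening: 1.004
```

{"method": "play_rows", "body": {
  "increments": [
    [[-1,-10,0,0,0,0,0],[-1,-20,0,0,0,0,0],[-1,-25,0,0,0,0,0],[-1,-25,0,0,0,0,0],[-1,-25,0,0,0,0,0],[-1,-25,0,0,0,0,0],[-1,-25,0,0,0,0,0],[-1,0,0,-20,0,0,0],[-1,0,0,-30,0,0,0],[-1,0,0,-30,0,0,0],[-1,0,0,-30,0,0,0],[-1,0,0,-15,0,0,0]]
  ]
}}

```text
clock: 33.98
ee_pos: [352.9, 358.0, 366.8]
eef_rot: [0.71, 0.04, 0.702, -0.033]
ft_force: [0.1, 0.0, 0.3]
opening: 0.998
```

```bash
python3 - <<'E'
from h import *
im=r.capture("top")[:,:,::-1]; cv2.imwrite("pics/top14.png",im)
im=r.capture("side")[:,:,::-1]; cv2.imwrite("pics/s14.png",im)
E
python3 meas.py pics/top14.png pics/m14.png; python3 plan.py 477 347 -5.8
```

```text
both px [158. 196.] z 16 c [477.1 346.9] size [208.5  77.3] ang -5.8
both px [233. 166.] z 16 c [566.5 133.6] size [128.4 127.1] ang 34.4
both px [323. 162.] z 16 c [ 580.3 -124.8] size [119.2 119. ] ang 88.0
sal px [156. 196.] z 38 c [476.7 348.6] size [155.6  39.3] ang -5.7
sal px [232. 164.] z 38 c [568.6 136. ] size [84.1 50.9] ang -4.7
sal px [324. 161.] z 38 c [ 579.9 -124.1] size [114.7  46. ] ang -2.5
slab px [142. 243.] z 16 c [344.1 386.4] size [69.3 34. ] ang -89.5
slab px [392. 211.] z 16 c [ 441.5 -323.7] size [181.4 105.3] ang -11.6
t 34.08 tcp [353.4 358.2 366.8] q [ 0.55 -0.    1.84  0.    1.28 -0.92] op 1.0 F [ 0.1 -0.5 -0.3]
tool shift now [  1.5   1.4 124.1] world [123.6 -11.2   0. ] turn [-0.001  0.012 -0.011] tool y world [0.102 0.995 0.011]
```

View pics/m14.png

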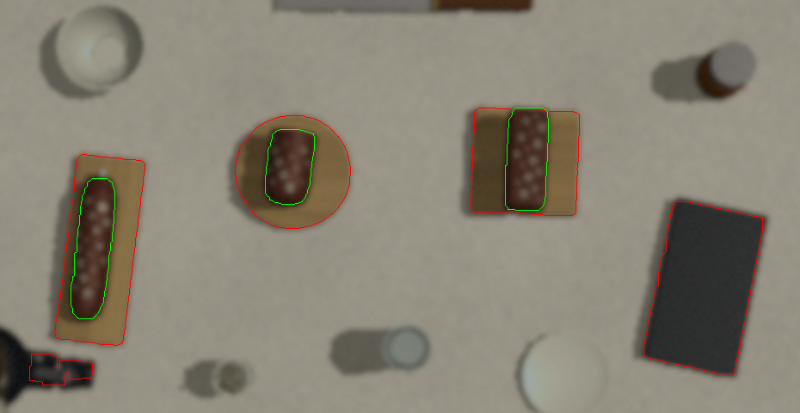

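View pics/s14.png

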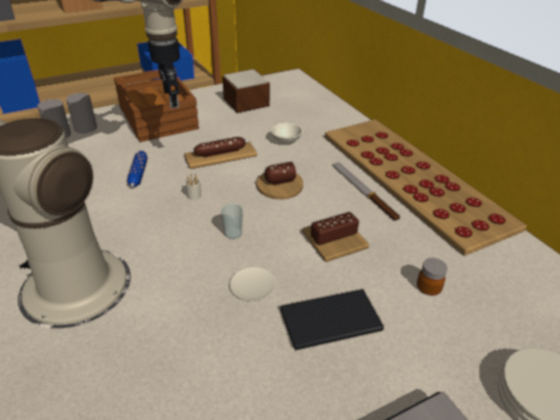

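Both views show each salami on its own board. The glass (232,220), cup (193,187) and jar (432,277) have not moved, and the gripper is clear.

```bash
python3 -c "
from workcell import r
print(r.hand_in())"
```

```text
the job is handed in; nothing more can be done
None
```

The three salamis are on their own boards, and I handed the job in at about 34 s of the 120 s allowed; no verdict comes back. I parked the long salami on the slate slab and let go, moved the stub to the round board and the log to the square board, then moved the long one to the long board.

Last check from the top camera (the limits are 15 mm and 0.2 rad):

| Salami | Distance from board centre | Angle off the board |
|---|---|---|
| Long | about 2 mm | about 0.1° |
| Stub | about 3 mm | any angle allowed |
| Square log | about 1 mm | under 1° |

- **Bystanders:** the glass, toothpick cup, jar and the blue look-alike were in their starting places in the last pictures. The gripper was clear of everything.
- **Parking:** the long salami measured within about 1 mm of the slab centre after I let go, and it stayed there for several seconds.
- **Disagreement:** early on, the side camera put points about 3 px (roughly 5 mm) off from the top camera. I used the top camera because a placed salami measured where the arm had set it down.
- **Not measured:** I did not measure the heights of the placed salamis. That they lie flat is judged from the views and the placing heights. They were released at or within 1–2 mm of contact.

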